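Spot the last screw hole with a spring punch

ROBOT

A 7-joint arm with a two-finger parallel gripper is mounted at the origin on the work surface. World frame = base frame: x ahead of the robot, y to its left, z up, the work surface at z = 0. Lengths are in m, angles in rad, forces in N, time in s.
With the tool pointing down it reaches from about 0.4 to 0.85 m from the base axis. Payload 10.4 kg.
Tool frame: the origin (TCP) lies at the very end of the fingers, on their centre line; the grasp point (between the pads) lies 19 mm behind it; x points along the fingers, z is the direction in which the jaws open and shut, and the axes are right-handed (so a half turn about x gives the same grasp; the last joint's range is limited). The gripper opens to 85 mm and grips with 20 to 120 N. Pads are 22 mm wide; open, the fingers measure 114 mm over their backs; the gripper's body (76 mm by 85 mm) begins 54 mm behind the grasp point. The pads swing forward as they close: fully open they stand 13 mm farther back than shut.
Start: joints at [-1.297, 0.332, -0.065, 1.46, 0.022, 1.35, -0.088], TCP at [0.183, 0.598, 0.207] pointing down, gripper open.
Joint ranges: [-2.6, 2.6], [-0.5, 2.12], [-1.47, 1.34], [0.16, 2.42], [-1.27, 4.41], [0.06, 2.06], [-2.6, 2.6]. Speed limits (rad/s): [2.22, 2.22, 2.79, 2.79, 3.14, 3.14, 3.14].

INTERFACE

Orientations are given as a unit quaternion [x, y, z, w].
In Python, from workcell import telemetry, viewer, manip, spot_in, mark_of gives the robot as it stands. The module is installed in compiled form; this text tells all that it offers.
- The arm moves only by the shell command python3 -m crank 'ROWS' [FORCE]. ROWS is JSON, a list of rows, each a list of 3 entries, a list of its own where there are three numbers: the closure, from 0 (fully open) to 1 (shut), then the shift along the world's x, y, z in cm, then the turn, a rotation vector about the world's x, y, z in rad. A call has 1 to 12 rows; each row shifts and turns the commanded pose from where the row before left it; what a row does not reach is not made up. A row lasts 1/12 s, in which the tool goes at most 41.7 mm and 7.16 degrees, less where a joint would pass 70% of its speed; a pose out of reach is approached as far as the arm can. A call with a gripper value outside its range is refused whole. The fingers move at their own pace and stop on an object; FORCE is the grip in N (left out, the last holds). Time passes only in rows, so rows that do not move let the fingers close. It gives the time, the measured TCP pose, the force and the opening at its end, in the units of the state.
- telemetry.get_obs(): the state, without advancing time (a new reading comes with each control period).
- viewer.camera(name): name is "side" or "top" or "wrist"; returns a dict with "frame" (420x560x3 uint8, red, green, blue), "intrinsics" (3x3 intrinsics, pixels), "k1" (the pictures are not rectified: a ray, as slopes to the right and down, at radius r is drawn at 1 + k1 r^2 times it, then the intrinsics apply), "cam_to_world" (4x4, takes a point from camera to world coordinates). Camera axes: x right, y up, looking along -z (the intrinsics and any distortion apply to the point x, -y, -z); pixel columns grow to the right and rows downward; lengths in m; the calibration is good to about 2 mm. A picture is of the moment at which its call begins. There is no depth.
- manip.hand_in(): hands the job in, once; it reports no verdict.
Trained networks look in a picture, given as the dict that the camera call returned (one of the last four; its "shot" number tells which), for a name from the list of things; names that differ only in an ending like _2 or _b are one class to them, and where a whole thing is asked for, a point or a joint stands for the part that bears it (a point fixed in the world has none). Each returns a list of dicts, best first, with "conf" (0 to 1); they miss things now and then, are a little off and sometimes report something else, mostly with a low value. They report only what shows in the picture. A call takes as long as a camera call. They do not tell look-alikes from the thing itself.
- spot_in(thing, picture): "location" ([x, y, z] in m, in the coordinates of the camera as it stood for that picture, good to about 4 mm: the middle of the surface that is visible of it).
- mark_of(thing, picture): "location" ([x, y, z] in m, in the coordinates of the camera as it stood for that picture, good to about 4 mm: a listed point, or the origin of a listed thing).
The state is a dict: "clock": time; "joint_pos": joint angles; "joint_velocities": joint speeds; "tau": joint torques, N m; "position": TCP position; "ee_rot": TCP orientation; "ft_force": force on the tool from outside, world axes, zero at the start; "torque": the same for the moment, N m; "grip_width": opening from 0.0 (shut) to 1.0 (fully open).
Only numpy, scipy, OpenCV 4.12 (cv2) and the standard library are available. Lean on these libraries where they do the work, as an engineer would, in place of code of your own. Each camera call takes 0.05 s, during which the arm holds its last target. There are 200 camera calls.

TASK

One screw hole in the brass straps of the box lid is still empty: take the spring punch from the tool block, seat its tapered nose fully in that countersunk hole and press it straight down until its hidden spring snaps, so the wood is spotted for drilling. Press gently: stop at the snap rather than ramming the punch against its stop, let it fire nowhere else and do not shift the lid. Then put the punch back in its own hole in the tool block, standing upright on its shoulder, and leave the other things alone.

Things in the scene. Friction and masses are not known exactly. Their poses are not given: they have to be found in the camera images.
- punch_grip (a point): Middle of the dark knurled grip (diameter 16, 56 high) of the spring punch, a slim steel tool 128 mm long, 130 g, hanging nose down in the tool block; z points up the tool. On its axis, 90 mm above the nose tip. Its shoulder, which rests on the block, lies 28 mm below; then a barrel of diameter 12 down to 14 mm above the tip. Cap above: diameter 13, 10 high.
- punch_tip (a point): Nose tip of the punch: flat 3 mm across, tapering at 45 degrees to 9 mm, 3 mm up. The nose is sprung and slides into the barrel: the push needed starts near 2 N, climbs to about 12 N at 3.7 mm, then lets go all at once (the snap; fired once 4.4 mm in) to about 4 N; a hard stop follows at 5.8 mm. Lifted off, it springs out again. It hangs in the block hole, 8 mm above the table.
- screw_hole (a point): Centre of the mouth of the one empty screw hole, on the brass strap's upper face; z up. 90 degree countersink, 9 mm across at the top, narrowing to a 4.5 mm bore 2.3 mm down; strap 3 mm thick, 22 wide; dark wood below. With the nose fully seated its tip is 2.3 to 3 mm below this point. The other three holes hold slotted brass screws.
- lid_mid (a point): Centre of the upper face of the loose wooden lid (120 mm in its x, 180 in its y, 14 thick, about 0.36 kg), flat on a 3 mm cutting mat at any heading. Two brass straps run along its x at y = -55 and +55 mm, screw holes at x = -45 and +45; the empty one is at x = +45, y = +55, its mouth 3 mm above this point.
- tool_block: Fixed wooden tool block, 60 mm in its x, 150 in its y, 70 high; origin at the centre of its underside. Two upright through holes of diameter 14 at y = -40 and +40 mm, x = 0: one holds the punch, the other the awl; which is which varies. A tool in place rests with its shoulder on the block's top.
- awl_mid (a point): Middle of the bulbous wooden handle (27 mm across, 56 high) of the loose awl that stands in the other hole of the block. Bystander.
- tea_light_mid (a point): Middle of a loose unlit tea light, diameter 58 mm, 30 high, beyond the mat. Bystander.
- screw_dish_mid (a point): Middle of a loose open white dish with brass screws, 70 x 90 x 18 mm, to the right of the lid. Bystander.
- glue_mid (a point): Middle of a loose white glue bottle, diameter 38 mm, 105 high, beyond the tool block. Bystander.
- punch_trip_pin (a point): Hidden trip pin inside the punch.
Not all that is in view belongs to the job. Of the things that look like the part that bears punch_grip, the larger one is meant.

How it is judged:
By the outcome, as a careful person would: the job done as asked, in the order asked, and still so for the second after the job is handed in, with the robot touching nothing.
It also fails if it takes over 64 s, if anything falls off the work surface, if the arm or the gripper's body presses on something with over 40 N, if the wrist force passes 120 N, or if a joint passes its speed limit or range.

## Working session

There is one attempt and no reset: what is moved stays moved. The work goes in short steps, Python scripts to look and compute and a shell command to move; the robot and the scene stay as the last step left them, time stands still between calls to the robot, and variables do not carry over. Pictures are saved under pics/ and viewed, about 8 in all and at most 12, crops included, and the job is handed in when it is done.

```bash
mkdir -p pics; cat > h.py <<'E'
import numpy as np, cv2
from scipy.spatial.transform import Rotation as R
from workcell import telemetry, viewer, manip, spot_in, mark_of
def shot(n, fn=None):
    p=viewer.camera(n)
    if fn: cv2.imwrite('pics/'+fn, p["frame"][:,:,::-1])
    return p
def w(p,l):
    T=np.array(p["cam_to_world"]); return T[:3,:3]@np.array(l)+T[:3,3]
def proj(p,X):
    T=np.array(p["cam_to_world"]); c=T[:3,:3].T@(np.array(X)-T[:3,3]); s=np.array([c[0],-c[1]])/-c[2]
    s=s*(1+p["k1"]*(s@s)); K=np.array(p["intrinsics"]); return (K@np.r_[s,1])[:2]
def ray(p,uv):
    K=np.array(p["intrinsics"]); d=(np.linalg.inv(K)@np.r_[uv,1])[:2]; s=d.copy()
    for _ in range(30): s=d/(1+p["k1"]*(s@s))
    T=np.array(p["cam_to_world"]); v=T[:3,:3]@np.array([s[0],-s[1],-1]); return T[:3,3],v/np.linalg.norm(v)
def atz(p,uv,z):
    o,v=ray(p,uv); return o+v*(z-o[2])/v[2]
def tri(obs):
    A=0;b=0
    for p,uv in obs:
        o,v=ray(p,uv); M=np.eye(3)-np.outer(v,v); A=A+M; b=b+M@o
    X=np.linalg.solve(A,b); return X,[np.round(proj(p,X)-uv,1) for p,uv in obs]
E
cat > a.py <<'E'
from h import *
np.set_printoptions(precision=4,suppress=True)
o=telemetry.get_obs(); print(o)
ps={n:shot(n,n+'1.png') for n in ["side","top","wrist"]}
for n,p in ps.items():
    print(n,np.array(p["cam_to_world"])[:3,3])
    for t in ["punch_grip","punch_tip","screw_hole","lid_mid","tool_block","awl_mid","tea_light_mid","screw_dish_mid","glue_mid"]:
        for m in mark_of(t,p)[:3]:
            X=w(p,m["location"]); print(' ',t,round(m["conf"],2),X,proj(p,X).round())
im=np.hstack([cv2.resize(ps[n]["frame"],(400,300)) for n in ["side","wrist"]])
cv2.imwrite('pics/sw.png',im[:,:,::-1])
E
python3 a.py
```

```text
{'clock': 0.0, 'joint_pos': array([-1.2966,  0.3329, -0.0647,  1.461 ,  0.0216,  1.3499, -0.0885]), 'joint_velocities': array([-0.0006,  0.0019,  0.0005, -0.0015, -0.0012, -0.0005, -0.0011]), 'tau': array([ -0.0006, -62.5454,   0.0488, -39.1602,   0.0161,   0.0101,
        -0.    ]), 'position': array([0.1827, 0.5973, 0.206 ]), 'ee_rot': array([-0.4209,  0.5688,  0.4202,  0.568 ]), 'ft_force': array([ 0.2001,  0.2646, -0.2155]), 'torque': array([0.0228, 0.0045, 0.0346]), 'grip_width': 1.0001274789917343}
side [0.3397 0.5815 0.8489]
  punch_grip 0.59 [0.4178 0.1333 0.0018] [312. 321.]
  punch_grip 0.47 [0.5452 0.1814 0.0997] [248. 298.]
  screw_hole 0.94 [ 0.5589 -0.0885  0.019 ] [286. 227.]
  lid_mid 0.86 [ 0.555  -0.1587  0.0175] [296. 209.]
  tool_block 0.65 [0.5563 0.2192 0.0018] [238. 334.]
  awl_mid 0.61 [0.5634 0.2553 0.1021] [224. 325.]
  tea_light_mid 0.58 [ 0.7768 -0.1105  0.0158] [213. 200.]
  tea_light_mid 0.36 [ 0.5589 -0.0895  0.0191] [286. 227.]
  screw_dish_mid 0.89 [ 0.5722 -0.4939  0.0095] [324. 138.]
  glue_mid 0.61 [0.7081 0.2398 0.0523] [167. 308.]
top [ 0.4625 -0.0715  1.1131]
  punch_grip 0.59 [0.4171 0.1336 0.003 ] [198. 263.]
  punch_grip 0.47 [0.5461 0.1782 0.0973] [176. 214.]
  screw_hole 0.7 [ 0.5617 -0.0877  0.0213] [279. 214.]
  lid_mid 0.95 [ 0.5515 -0.1566  0.0194] [303. 218.]
  lid_mid 0.29 [ 0.5643 -0.0883  0.0181] [279. 213.]
  tool_block 0.59 [ 0.5514  0.2231 -0.0033] [169. 215.]
  awl_mid 0.62 [0.559  0.2591 0.1008] [146. 208.]
  awl_mid 0.54 [ 0.5622 -0.089   0.0194] [279. 213.]
  tea_light_mid 0.75 [ 0.7782 -0.1123  0.016 ] [289. 138.]
  screw_dish_mid 0.59 [ 0.5691 -0.4883  0.0085] [418. 215.]
  glue_mid 0.53 [0.7043 0.243  0.0497] [160. 158.]
wrist [0.1195 0.6173 0.3741]
```

View pics/top1.png

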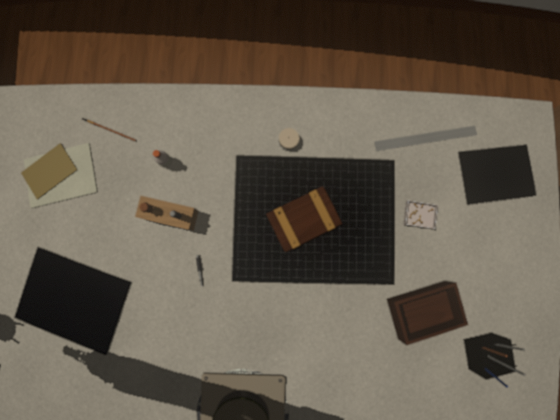

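View pics/side1.png

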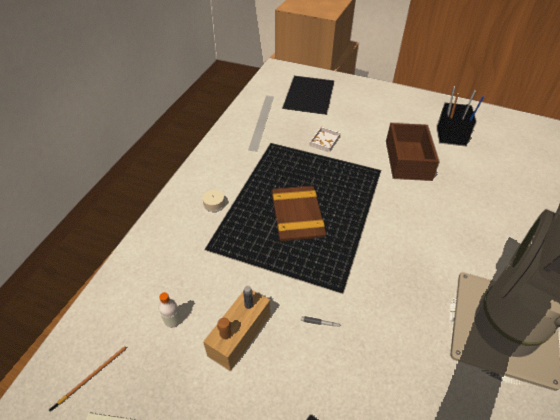

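The things that could be mistaken for the punch are:
- the dark tool standing in the block, top view (176,214), side (248,298). This one is large and upright.
- the small pen-like tool lying on the table, top (198,263), side (320,321).
- the awl, at side (224,325), with a wooden handle.

By the description I choose the one standing in the block. I'll check it in close crops.

```bash
python3 - <<'E'
from h import *
np.set_printoptions(precision=3,suppress=True)
o=telemetry.get_obs(); print(R.from_quat(o["ee_rot"]).as_matrix())
p=shot("wrist"); T=np.array(p["cam_to_world"]); print(T, p["intrinsics"],p["k1"])
Rt=R.from_quat(o["ee_rot"]).as_matrix(); print("cam in tool",Rt.T@(T[:3,3]-o["position"]), Rt.T@T[:3,:3])
s=cv2.imread('pics/side1.png')
a=cv2.resize(s[270:370,190:350],(800,500),interpolation=cv2.INTER_CUBIC)
cv2.imwrite('pics/crop1.png',a)
E
```

```text
[[ 0.    -0.956  0.293]
 [ 0.     0.293  0.956]
 [-1.     0.     0.   ]]
[[ 0.293 -0.922 -0.253  0.12 ]
 [ 0.956  0.282  0.079  0.617]
 [-0.001 -0.265  0.964  0.375]
 [ 0.     0.     0.     1.   ]] [[335.997   0.    281.122]
 [  0.    335.997 206.191]
 [  0.      0.      1.   ]] -0.08198022273215068
cam in tool [-0.168  0.066  0.   ] [[ 0.001  0.265 -0.964]
 [-0.001  0.964  0.265]
 [ 1.     0.     0.001]]
```

View pics/crop1.png

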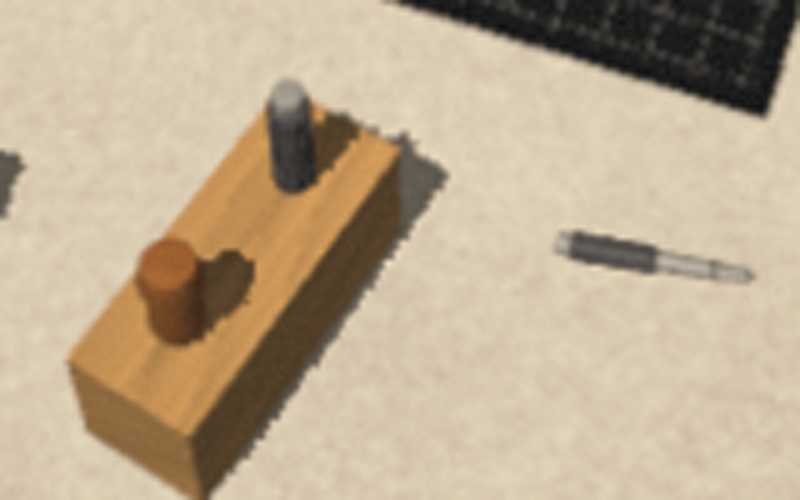

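The crop confirms it. The punch stands in the block at crop (290,140), with a dark knurled grip and a steel cap. The small look-alike lies on the table at (650,258), and the awl is at (172,290). Next I move toward the block.

```bash
python3 -m crank '[[0,[2.5,-2.9,0.3],[0,0,-0.122]],[0,[2.5,-2.9,0.3],[0,0,-0.122]],[0,[2.5,-2.9,0.3],[0,0,-0.122]],[0,[2.5,-2.9,0.3],[0,0,-0.122]],[0,[2.5,-2.9,0.3],[0,0,-0.122]],[0,[2.5,-2.9,0.3],[0,0,-0.122]],[0,[2.5,-2.9,0.3],[0,0,-0.122]],[0,[2.5,-2.9,0.3],[0,0,-0.122]],[0,[2.5,-2.9,0.3],[0,0,-0.122]],[0,[2.5,-2.9,0.3],[0,0,-0.122]],[0,[2.5,-2.9,0.3],[0,0,-0.122]],[0,[2.5,-2.9,0.3],[0,0,-0.122]]]' 60
python3 - <<'E'
from h import *
o=telemetry.get_obs(); print(o["joint_pos"].round(2), R.from_quat(o["ee_rot"]).as_matrix().round(3))
E
```

```text
clock: 2.55
position: [0.4837, 0.2481, 0.2433]
ee_rot: [0.069, 0.704, -0.069, 0.704]
ft_force: [1.2, 0.8, 1.0]
grip_width: 1.006
[-0.88  0.13  0.36  1.64 -0.05  1.38 -0.71] [[ 0.001  0.195  0.981]
 [ 0.001  0.981 -0.195]
 [-1.     0.001  0.   ]]
```

```bash
python3 -m crank '[[0,[2,-2.3,0],[0,0,0]],[0,[2,-2.3,0],[0,0,0]],[0,[2.1,-2.2,0],[0,0,0]],[0,[0,0,0],[0,0,0]],[0,[0,0,0],[0,0,0]]]'
cat > b.py <<'E'
from h import *
np.set_printoptions(precision=4,suppress=True)
p=shot("wrist",'w2.png')
for t in ["punch_grip","awl_mid","tool_block"]:
    for m in mark_of(t,p)[:2]:
        X=w(p,m["location"]); print(' ',t,round(m["conf"],2),X,proj(p,X).round())
E
python3 b.py
```

```text
clock: 2.97
position: [0.5447, 0.1798, 0.2428]
ee_rot: [0.068, 0.704, -0.069, 0.704]
ft_force: [-0.4, 0.7, 0.1]
grip_width: 0.999
  punch_grip 0.81 [0.4168 0.1324 0.008 ] [189. 227.]
  punch_grip 0.56 [0.5461 0.1797 0.1021] [282. 188.]
  awl_mid 0.78 [0.5616 0.2576 0.0992] [282. 100.]
  tool_block 0.79 [0.5514 0.2172 0.0072] [280. 139.]
```

View pics/w2.png

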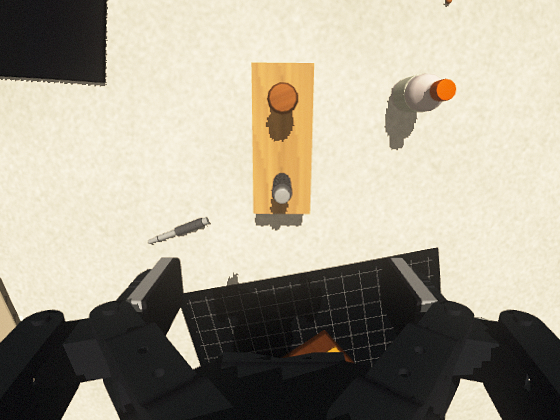

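The wrist view shows the block square to the jaws. The punch cap is at about (282,195), the awl at (283,97), and the look-alike at (180,230).

```bash
python3 - <<'E'
from h import *
p=shot("wrist"); print(atz(p,(282,195),.136), atz(p,(283,97),.128), proj(p,[.5455,.18,.136]))
for c in [(251.5,63),(314,63),(251.5,213.5),(310,213.5)]: print(c,atz(p,c,.07).round(4))
g=cv2.cvtColor(p["frame"],cv2.COLOR_RGB2GRAY)[180:210,268:298]; print(g[::3,::2])
E
```

```text
[0.5448711  0.18401557 0.136     ] [0.56055874 0.26201425 0.128     ] [283.62133977 199.40997053]
(251.5, 63) [0.5377 0.3014 0.07  ]
(314, 63) [0.5964 0.2902 0.07  ]
(251.5, 213.5) [0.5065 0.1547 0.07  ]
(310, 213.5) [0.5674 0.1431 0.07  ]
[[183 190 195 194 153  74  77  68  79  75  80  74 181 179 180]
 [182 190 195 184  61  68  83  69  78  69  81  81 115 182 179]
 [175 186 196 172  75  84  66  73  76  81  81  81  75 183 179]
 [173 184 195 173  86  82  96  99 102 102  96  93  72 165 177]
 [174 187 195 146  91  97 129 178 187 188 140 104  92 131 176]
 [175 186 203  82  93 154 193 194 194 195 192 176  88 120 175]
 [175 186 199  81 106 188 184 186 187 184 183 191 137 128 174]
 [175 186 171  86  85 184 184 184 183 182 185 181 112 183 174]
 [175 186 170  91  87 100 175 179 180 182 172 144 184 175 175]
 [174 186 199  84  89  85  81  80  89  86  82 132 183 178 175]]
```

```bash
python3 -m crank '[[0,[0.1,0.1,-2.7],[0,0,0]],[0,[0,0,-2.7],[0,0,0]],[0,[0,0,-2.7],[0,0,0]],[0,[0,0,-2.7],[0,0,0]],[0,[0,0,-2.7],[0,0,0]],[0,[0,0,-2.7],[0,0,0]],[0.6,[0,0,0],[0,0,0]],[0.6,[0,0,0],[0,0,0]],[0.6,[0,0,0],[0,0,0]],[0.6,[0,0,0],[0,0,0]]]' 30
python3 -m crank '[[0.9,[0,0,0],[0,0,0]],[0.9,[0,0,0],[0,0,0]],[0.9,[0,0,0],[0,0,0]],[0.9,[0,0,0],[0,0,0]],[0.9,[0,0,0],[0,0,0]]]' 60
```

```text
clock: 4.05
position: [0.5459, 0.1834, 0.083]
ee_rot: [0.068, 0.703, -0.066, 0.705]
ft_force: [0.1, 0.1, 0.1]
grip_width: 0.453
clock: 4.47
position: [0.5457, 0.1832, 0.0825]
ee_rot: [0.068, 0.703, -0.066, 0.705]
ft_force: [-0.9, 0.1, 7.3]
grip_width: 0.185
```

```bash
python3 -m crank '[[0.9,[0,0,0.5],[0,0,0]],[0.9,[0,0,1],[0,0,0]],[0.9,[0,0,1.5],[0,0,0]],[0.9,[0,0,2],[0,0,0]],[0.9,[0,0,2],[0,0,0]],[0.9,[0,0,2],[0,0,0]],[0.9,[0,0,1],[0,0,0]],[0.9,[0,0,0],[0,0,0]],[0.9,[0,0,0],[0,0,0]]]' 
cat > c.py <<'E'
from h import *
import sys
np.set_printoptions(precision=4,suppress=True)
o=telemetry.get_obs(); Rt=R.from_quat(o["ee_rot"]).as_matrix(); print(o["position"],Rt)
p=shot("wrist",sys.argv[1])
for n,q in [("wrist",p),("side",shot("side",'s_'+sys.argv[1])),("top",shot("top"))]:
  for t in ["punch_grip","punch_tip","screw_hole","lid_mid"]:
    for m in mark_of(t,q)[:2]:
        X=w(q,m["location"]); print(n,t,round(m["conf"],2),X,'tool',Rt.T@(X-o["position"]),proj(q,X).round(1))
E
python3 c.py w3.png
```

```text
clock: 5.22
position: [0.5447, 0.1828, 0.1808]
ee_rot: [0.067, 0.704, -0.067, 0.704]
ft_force: [0.4, -0.3, -2.5]
grip_width: 0.184
[0.5447 0.1828 0.1808] [[ 0.0003  0.1888  0.982 ]
 [ 0.0003  0.982  -0.1888]
 [-1.      0.0004  0.0003]]
wrist punch_grip 0.93 [0.4168 0.1348 0.006 ] tool [ 0.1748 -0.0713 -0.1166] [174.8 244.7]
wrist punch_grip 0.83 [0.5474 0.1777 0.2017] tool [-0.0209 -0.0045  0.0036] [286.9 268.8]
wrist punch_tip 0.61 [0.3524 0.1195 0.0077] tool [ 0.1731 -0.0985 -0.1769] [124.5 267.2]
wrist punch_tip 0.54 [0.5447 0.1851 0.1079] tool [ 0.0729  0.0023 -0.0004] [279.4 204.3]
side punch_grip 0.58 [0.42   0.1326 0.0049] tool [ 0.1759 -0.0729 -0.113 ] [310.7 319.7]
side punch_grip 0.49 [0.5436 0.1829 0.1901] tool [-0.0093 -0.     -0.0012] [246.3 273.7]
side screw_hole 0.91 [ 0.5606 -0.0898  0.021 ] tool [ 0.1598 -0.2647  0.067 ] [285.1 226.1]
side lid_mid 0.56 [ 0.5509 -0.1587  0.0144] tool [ 0.1663 -0.3342  0.0705] [297.1 210.4]
top punch_grip 0.43 [0.415  0.1341 0.0044] tool [ 0.1763 -0.0723 -0.1183] [198.  264.2]
top punch_grip 0.4 [0.5468 0.1813 0.197 ] tool [-0.0162 -0.001   0.0023] [165.  210.1]
top punch_tip 0.23 [ 0.7793 -0.1099  0.0183] tool [ 0.1625 -0.2432  0.2856] [288.3 137.8]
top screw_hole 0.81 [ 0.5623 -0.0881  0.0186] tool [ 0.1621 -0.2627  0.0684] [278.8 213.4]
top lid_mid 0.87 [ 0.55   -0.1559  0.0209] tool [ 0.1598 -0.3316  0.0691] [303.1 218.4]
top lid_mid 0.25 [0.7028 0.2455 0.0507] tool [0.1302 0.0914 0.1433] [159.4 158.6]
```

View pics/w3.png

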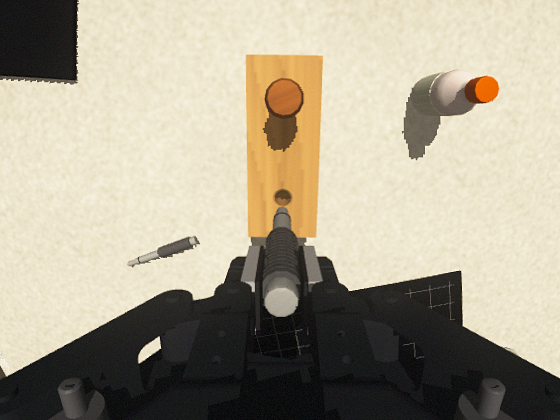

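The punch is out of the block and held upright. The tip is at about (281,207), the cap at (282,298), and the empty block hole at (283,197). I now carry it over the lid.

```bash
python3 -m crank '[[0.9,[0.1,-1.5,0],[0,0,0]],[0.9,[0.2,-3,0],[0,0,0]],[0.9,[0.2,-3,0],[0,0,0]],[0.9,[0.2,-3,0],[0,0,0]],[0.9,[0.2,-3,-0.5],[0,0,0]],[0.9,[0.2,-3,-1],[0,0,0]],[0.9,[0.2,-3,-1],[0,0,0]],[0.9,[0.2,-3,-1],[0,0,0]],[0.9,[0.2,-3,-0.5],[0,0,0]],[0.9,[0.1,-1.6,0],[0,0,0]],[0.9,[0,0,0],[0,0,0]],[0.9,[0,0,0],[0,0,0]]]' 
python3 - <<'E'
from h import *
np.set_printoptions(precision=4,suppress=True)
o=telemetry.get_obs(); Rt=R.from_quat(o["ee_rot"]).as_matrix(); P=o["position"]; print(P,Rt)
p=shot("wrist",'w4.png')
for t in ["punch_tip","screw_hole","lid_mid"]:
    for m in mark_of(t,p)[:3]:
        X=w(p,m["location"]); print(t,round(m["conf"],2),X,'tool',Rt.T@(X-P),proj(p,X).round(1))
print('axis', proj(p,P+Rt@[.0745,0,0]), proj(p,P+Rt@[-.0535,0,0]))
u,v=proj(p,[.561,-.0885,.02]).round().astype(int); print(u,v)
im=p["frame"]; c=im[max(v-60,0):v+60,u-80:u+80]; cv2.imwrite('pics/c4.png',np.vstack([cv2.resize(c,None,fx=4,fy=4,interpolation=cv2.INTER_CUBIC)])[:,:,::-1]); print(max(v-60,0),u-80)
E
```

```text
clock: 6.97
position: [0.5625, -0.0899, 0.1409]
ee_rot: [0.068, 0.704, -0.068, 0.704]
ft_force: [0.0, 0.1, -1.9]
grip_width: 0.182
[ 0.5625 -0.0899  0.1409] [[ 0.0001  0.1915  0.9815]
 [-0.0003  0.9815 -0.1915]
 [-1.     -0.0003  0.0001]]
punch_tip 0.52 [0.3518 0.1208 0.0066] tool [ 0.1342  0.1665 -0.2471] [0.5 7.4]
punch_tip 0.4 [ 0.561  -0.0887  0.0687] tool [ 0.0721  0.001  -0.0017] [277.8 206.3]
screw_hole 0.79 [ 0.5645 -0.0913  0.024 ] tool [ 0.1169 -0.0009  0.0022] [282.7 194.7]
axis [279.9991 206.7392] [278.9579 295.9797]
278 191
131 198
```

View pics/c4.png

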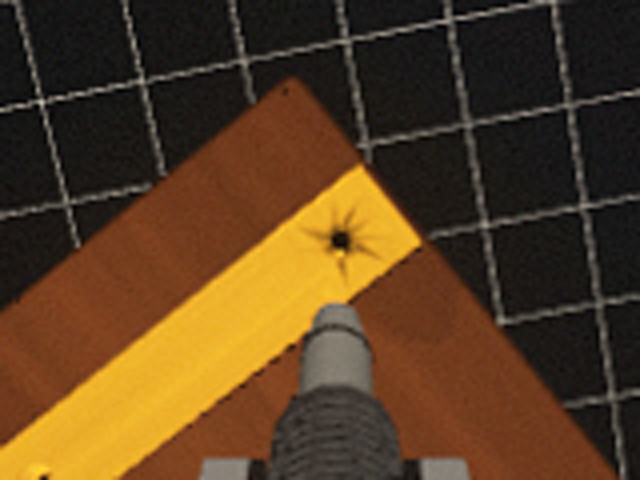

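This is the empty countersunk hole, at about (283,191) near the strap's end. The punch tip is just below it in the picture, at (281.5,208).

```bash
python3 - <<'E'
from h import *
np.set_printoptions(precision=4,suppress=True)
p=shot("wrist"); im=p["frame"]
h=atz(p,(283.2,191),.0177); t=atz(p,(281.5,208),.0664); print(h,t,'move cm',(h-t)*100, atz(p,(281.5,207),.0664))
print(im[184:199,276:292].astype(int).sum(2))
E
```

```text
[ 0.5658 -0.0866  0.0177] [ 0.5638 -0.0882  0.0664] move cm [ 0.1916  0.1647 -4.87  ] [ 0.564  -0.0874  0.0664]
[[386 466 482 456 466 451 470 474 473 459 468 455 446 461 459 464]
 [468 469 474 469 458 433 436 452 477 468 440 422 465 461 460 456]
 [463 465 462 472 451 426 429 464 468 439 409 443 459 465 463 460]
 [452 460 466 475 455 422 426 464 454 378 380 470 463 455 458 464]
 [460 455 452 472 452 400 434 472 406 328 379 463 449 448 451 466]
 [452 456 462 463 451 394 409 452 315 326 440 447 445 429 437 453]
 [453 466 454 459 446 352 348 381 278 349 430 404 403 418 456 464]
 [436 437 443 454 416 269 266 321 278 327 357 368 441 471 471 463]
 [374 381 378 372 321 229 104 146 196 259 323 411 463 460 468 462]
 [394 343 333 312 255 104  79  57  84 226 351 385 407 406 413 432]
 [448 409 381 378 314 111  67  66  57 150 271 347 390 425 436 434]
 [463 453 420 389 282 104  41  71  61 199 336 327 380 448 475 464]
 [458 444 413 324 247 203 178 206 151 242 314 286 294 322 418 456]
 [453 457 442 403 356 355 395 388 285 310 338 393 372 328 331 397]
 [453 461 462 457 432 435 457 420 362 407 427 466 460 448 405 354]]
```

```bash
python3 - <<'E'
from h import *
np.set_printoptions(precision=4,suppress=True)
p=shot("wrist","w5.png"); print(telemetry.get_obs()["position"])
from scipy.ndimage import label
for f in ["w4.png","w5.png"]:
    im=cv2.imread('pics/'+f).astype(int); s=im.sum(2)
    y,x=np.nonzero(s[180:200,270:295]<170); print(f,x.mean()+270,y.mean()+180,len(x))
s=cv2.imread('pics/w4.png'); print(np.array(p["cam_to_world"])[:3,3])
E
```

```text
[ 0.5629 -0.0873  0.1409]
w4.png 282.0 190.2941176470588 17
w5.png 284.4736842105263 191.73684210526315 19
[ 0.5763 -0.0211  0.309 ]
```

```bash
python3 -m crank '[[0.9,[0,0,0],[0,0,0]],[0.9,[0,0,0],[0,0,0]],[0.9,[0,0,0],[0,0,0]],[0.9,[0,0,0],[0,0,0]],[0.9,[0,0,0],[0,0,0]],[0.9,[0,0,0],[0,0,0]]]' ; cat > d.py <<'E'
from h import *
import sys
np.set_printoptions(precision=4,suppress=True)
zt=float(sys.argv[1]); u,v=float(sys.argv[2]),float(sys.argv[3])
for i in range(int(sys.argv[4])):
    p=shot("wrist",sys.argv[5]%i if len(sys.argv)>5 else None); o=telemetry.get_obs(); im=p["frame"].astype(int); s=im.sum(2)
    k=im[:,:,0]<60; n,l,st,c=cv2.connectedComponentsWithStats(k.astype(np.uint8)); 
    j=[a for a in range(1,n) if 6<st[a,4]<120 and abs(c[a][0]-u)<12 and abs(c[a][1]-v)<12]
    print(o["clock"].__round__(2),o["position"],[(c[a].round(1),st[a,4],atz(p,c[a],.0177)) for a in j], np.array(p["cam_to_world"])[:3,3])
E
python3 d.py 0 283 192 6
```

```text
clock: 7.77
position: [0.5628, -0.0883, 0.1408]
ee_rot: [0.067, 0.704, -0.067, 0.704]
ft_force: [-0.2, -0.1, -2.8]
grip_width: 0.182
7.82 [ 0.5628 -0.0883  0.1408] [(array([282.7, 192.5]), np.int32(14), array([ 0.5649, -0.0891,  0.0177]))] [ 0.5764 -0.0222  0.3089]
7.87 [ 0.5628 -0.0883  0.1408] [(array([282.7, 192.5]), np.int32(14), array([ 0.5649, -0.0891,  0.0177]))] [ 0.5764 -0.0222  0.3089]
7.92 [ 0.5627 -0.0883  0.1408] [(array([282.7, 192.5]), np.int32(14), array([ 0.5649, -0.0891,  0.0177]))] [ 0.5764 -0.0222  0.3088]
7.97 [ 0.5628 -0.0883  0.1408] [(array([282.7, 192.5]), np.int32(14), array([ 0.5649, -0.0891,  0.0177]))] [ 0.5764 -0.0222  0.3088]
8.02 [ 0.5628 -0.0883  0.1408] [(array([282.7, 192.5]), np.int32(14), array([ 0.5649, -0.0891,  0.0177]))] [ 0.5764 -0.0222  0.3089]
8.07 [ 0.5628 -0.0883  0.1408] [(array([282.7, 192.5]), np.int32(14), array([ 0.5649, -0.0891,  0.0177]))] [ 0.5764 -0.0222  0.3089]
```

```bash
python3 -m crank '[[0.9,[0.1,0,-0.5],[0,0,0]],[0.9,[0,0,-1],[0,0,0]],[0.9,[0,0,-1],[0,0,0]],[0.9,[0,0,-0.7],[0,0,0]],[0.9,[0,0,-0.2],[0,0,0]],[0.9,[0,0,0],[0,0,0]],[0.9,[0,0,0],[0,0,0]],[0.9,[0,0,0],[0,0,0]],[0.9,[0,0,0],[0,0,0]],[0.9,[0,0,0],[0,0,0]],[0.9,[0,0,0],[0,0,0]],[0.9,[0,0,0],[0,0,0]]]'
python3 d.py 0 283 199 1 w6_%d.png; python3 - <<'E'
import cv2
im=cv2.imread('pics/w6_0.png')[175:235,240:320]; cv2.imwrite('pics/c6.png',cv2.resize(im,(800,600),interpolation=cv2.INTER_CUBIC))
E
```

```text
clock: 9.07
position: [0.5639, -0.0883, 0.107]
ee_rot: [0.067, 0.704, -0.067, 0.704]
ft_force: [-0.3, -0.3, -2.5]
grip_width: 0.181
9.12 [ 0.5638 -0.0883  0.107 ] [(array([281.5, 202.5]), np.int32(16), array([ 0.5649, -0.0891,  0.0177]))] [ 0.5774 -0.0222  0.275 ]
```

View pics/c6.png

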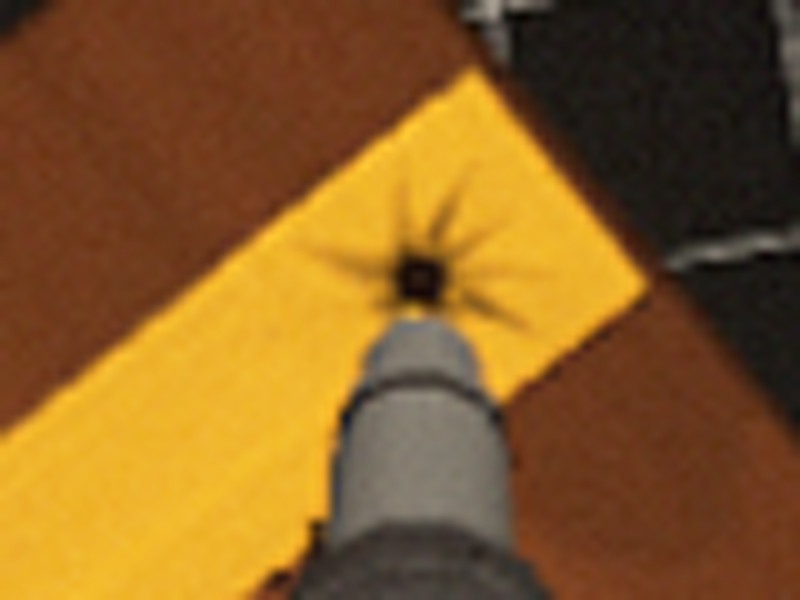

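The crop shows the bore at about (282.0,202.8). The nose's near edge is at (282,206.8), so they are almost aligned sideways.

```bash
python3 - <<'E'
from h import *
np.set_printoptions(precision=4,suppress=True)
p=shot("wrist"); o=telemetry.get_obs(); Rt=R.from_quat(o["ee_rot"]).as_matrix(); P=o["position"]
for zt in (.0315,.0325,.0335):
    e=atz(p,(282,206.8),zt); t=e-Rt[:,1]*.0015
    print(zt,'tip',t,'tool',Rt.T@(t-P), [ (atz(p,(281.8,202.6),z)-t)[:2]*1000 for z in (.0165,.0177,.019)])
# shoulder: barrel bottom ring near edge (crop 420,378) at tip+14mm?  r6 / nose 9mm dia at +3mm
e=atz(p,(282,212.3),.0325+.003); print('ring+3', Rt.T@(e-P))
e=atz(p,(282,212.3),.0325+.014); print('ring+14', Rt.T@(e-P))
c=atz(p,(281.5,298),P[2]+.0535); print('cap',Rt.T@(c-P), Rt)
E
```

```text
0.0315 tip [ 0.565  -0.0903  0.0315] tool [ 0.0754 -0.0018  0.0015] [array([0.0361, 0.8043]), array([0.0935, 1.1168]), array([0.1557, 1.4553])]
0.0325 tip [ 0.565  -0.0901  0.0325] tool [ 0.0744 -0.0015  0.0015] [array([-0.0136,  0.5306]), array([0.0438, 0.8431]), array([0.1059, 1.1816])]
0.0335 tip [ 0.5651 -0.0898  0.0335] tool [ 0.0734 -0.0012  0.0015] [array([-0.0634,  0.2569]), array([-0.006 ,  0.5694]), array([0.0562, 0.9079])]
ring+3 [ 0.0714 -0.0034  0.0015]
ring+14 [ 0.0604 -0.0001  0.0015]
cap [-0.0535 -0.0009  0.001 ] [[ 0.0002  0.1889  0.982 ]
 [ 0.      0.982  -0.1889]
 [-1.      0.      0.0002]]
```

```bash
python3 -m crank '[[0.9,[0,0.07,0],[0,0,0]],[0.9,[0,0,-0.3],[0,0,0]],[0.9,[0,0,-0.4],[0,0,0]],[0.9,[0,0,-0.3],[0,0,0]],[0.9,[0,0,0],[0,0,0]],[0.9,[0,0,0],[0,0,0]],[0.9,[0,0,0],[0,0,0]],[0.9,[0,0,0],[0,0,0]],[0.9,[0,0,0],[0,0,0]],[0.9,[0,0,0],[0,0,0]],[0.9,[0,0,0],[0,0,0]]]'
python3 d.py 0 283 210 1 w7_%d.png; python3 - <<'E'
import cv2
im=cv2.imread('pics/w7_0.png')[175:235,240:320]; cv2.imwrite('pics/c7.png',cv2.resize(im,(800,600),interpolation=cv2.INTER_CUBIC))
E
```

```text
clock: 10.08
position: [0.5638, -0.0876, 0.0969]
ee_rot: [0.067, 0.704, -0.067, 0.704]
ft_force: [0.6, 0.5, -2.1]
grip_width: 0.183
10.13 [ 0.5638 -0.0876  0.0969] [] [ 0.5774 -0.0215  0.2649]
```

View pics/c7.png

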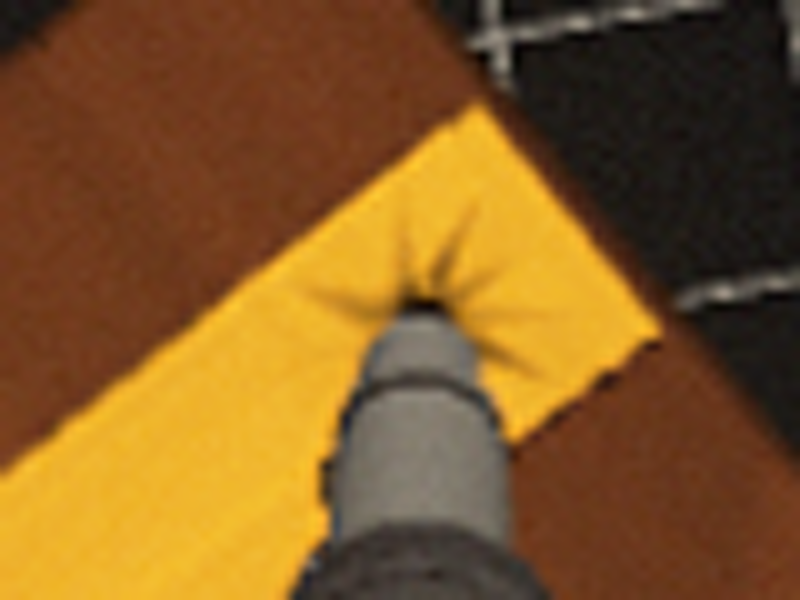

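The nose is in line with the bore, just above its mouth: the nose edge is at crop (422,315) and the bore's dark rim at (422,303). Next I descend in small steps while reading the force.

```bash
python3 -m crank '[[0.9,[0,0,-0.15],[0,0,0]],[0.9,[0,0,-0.15],[0,0,0]],[0.9,[0,0,0],[0,0,0]],[0.9,[0,0,0],[0,0,0]],[0.9,[0,0,0],[0,0,0]]]'; python3 -m crank '[[0.9,[0,0,-0.1],[0,0,0]],[0.9,[0,0,0],[0,0,0]],[0.9,[0,0,0],[0,0,0]]]';  python3 -m crank '[[0.9,[0,0,-0.1],[0,0,0]],[0.9,[0,0,0],[0,0,0]],[0.9,[0,0,0],[0,0,0]],[0.9,[0,0,0],[0,0,0]]]'
```

```text
clock: 10.55
position: [0.5637, -0.0876, 0.0938]
ee_rot: [0.067, 0.704, -0.067, 0.704]
ft_force: [-0.0, -0.2, -1.6]
grip_width: 0.185
clock: 10.8
position: [0.5638, -0.0876, 0.0928]
ee_rot: [0.067, 0.704, -0.067, 0.704]
ft_force: [0.3, -0.2, -2.4]
grip_width: 0.182
clock: 11.13
position: [0.5639, -0.0875, 0.0919]
ee_rot: [0.067, 0.704, -0.067, 0.704]
ft_force: [0.4, 0.8, -1.4]
grip_width: 0.182
```

```bash
for i in 1; do python3 -m crank '[[0.9,[0,0,-0.05],[0,0,0]],[0.9,[0,0,0],[0,0,0]],[0.9,[0,0,0],[0,0,0]]]'; python3 -m crank '[[0.9,[0,0,-0.05],[0,0,0]],[0.9,[0,0,0],[0,0,0]],[0.9,[0,0,0],[0,0,0]]]'; python3 -m crank '[[0.9,[0,0,-0.05],[0,0,0]],[0.9,[0,0,0],[0,0,0]],[0.9,[0,0,0],[0,0,0]]]';  python3 -m crank '[[0.9,[0,0,-0.05],[0,0,0]],[0.9,[0,0,0],[0,0,0]],[0.9,[0,0,0],[0,0,0]]]'; done | grep -E 'pos|ft'
```

```text
position: [0.564, -0.0876, 0.0916]
ft_force: [0.5, 1.2, 0.9]
position: [0.564, -0.0876, 0.091]
ft_force: [1.1, 0.2, 2.7]
position: [0.564, -0.0876, 0.0905]
ft_force: [1.1, 1.1, 3.1]
position: [0.564, -0.0876, 0.09]
ft_force: [0.5, 1.0, 5.2]
```

```bash
for i in 1; do python3 -m crank '[[0.9,[0,0,-0.05],[0,0,0]],[0.9,[0,0,0],[0,0,0]],[0.9,[0,0,0],[0,0,0]]]'; python3 -m crank '[[0.9,[0,0,-0.05],[0,0,0]],[0.9,[0,0,0],[0,0,0]],[0.9,[0,0,0],[0,0,0]]]'; python3 -m crank '[[0.9,[0,0,-0.04],[0,0,0]],[0.9,[0,0,0],[0,0,0]],[0.9,[0,0,0],[0,0,0]]]'; done | grep -E 'pos|ft'
```

```text
position: [0.564, -0.0876, 0.0895]
ft_force: [1.0, 0.5, 5.5]
position: [0.564, -0.0876, 0.0891]
ft_force: [0.5, 1.1, 6.2]
position: [0.564, -0.0876, 0.0887]
ft_force: [0.4, 2.0, 6.0]
```

```bash
for i in 1; do python3 -m crank '[[0.9,[0,0,-0.03],[0,0,0]],[0.9,[0,0,0],[0,0,0]],[0.9,[0,0,0],[0,0,0]]]'; python3 -m crank '[[0.9,[0,0,-0.03],[0,0,0]],[0.9,[0,0,0],[0,0,0]],[0.9,[0,0,0],[0,0,0]]]'; python3 -m crank '[[0.9,[0,0,-0.03],[0,0,0]],[0.9,[0,0,0],[0,0,0]],[0.9,[0,0,0],[0,0,0]]]'; done | grep -E 'pos|ft'
```

```text
position: [0.564, -0.0876, 0.0885]
ft_force: [-0.0, 0.9, 6.9]
position: [0.564, -0.0876, 0.0882]
ft_force: [0.5, 0.6, 6.2]
position: [0.5641, -0.0876, 0.0878]
ft_force: [0.7, 0.6, 5.8]
```

```bash
python3 - <<'E'
from h import *
p=shot("wrist","w8.png"); print(telemetry.get_obs()["ft_force"])
a=cv2.imread('pics/w7_0.png',0);b=cv2.imread('pics/w8.png',0);c0=cv2.imread('pics/w3.png',0)
t=a[275:312,262:302]
for n,i in [("w3",c0),("w8",b)]:
    r=cv2.matchTemplate(i[262:325,255:310],t,cv2.TM_CCOEFF_NORMED); print(n,cv2.minMaxLoc(r)[1:4:2],"expect (7,13)")
    y=r[:,cv2.minMaxLoc(r)[3][0]]; print(y.round(3))
pp=p; o=telemetry.get_obs(); Rt=R.from_quat(o["ee_rot"]).as_matrix(); P=o["position"]
print([proj(p,P+Rt@[x,-.001,.001]).round(1) for x in (-.0535,-.0565)])
im=np.hstack([a[180:310,245:320],b[180:310,245:320]]); cv2.imwrite('pics/c8.png',cv2.resize(im,None,fx=4,fy=4,interpolation=cv2.INTER_CUBIC))
E
```

```text
[0.46932666 1.16164893 5.73786124]
w3 (0.9849408268928528, (7, 13)) expect (7,13)
[0.701 0.713 0.729 0.747 0.766 0.785 0.805 0.824 0.849 0.876 0.905 0.939
 0.969 0.985 0.972 0.938 0.89  0.831 0.765 0.678 0.598 0.522 0.452 0.385
 0.321 0.259 0.203]
w8 (0.9857339262962341, (7, 14)) expect (7,13)
[0.717 0.728 0.741 0.758 0.775 0.793 0.812 0.829 0.848 0.869 0.896 0.926
 0.958 0.983 0.986 0.964 0.923 0.869 0.81  0.736 0.657 0.581 0.508 0.438
 0.373 0.311 0.251]
[array([281.6, 298.3]), array([281.6, 302.5])]
```

View pics/c8.png

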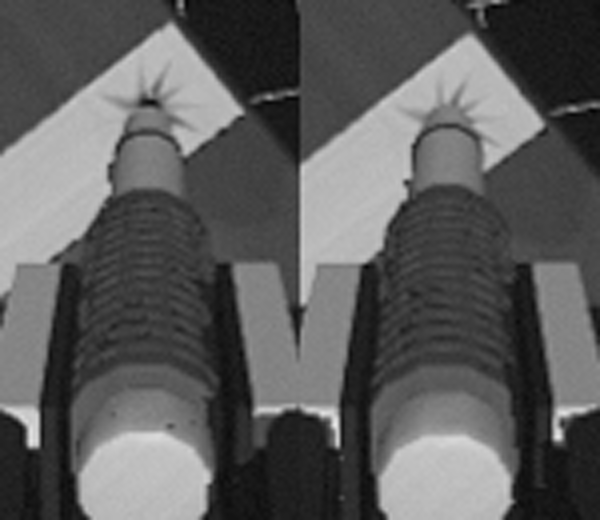

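The nose is in the hole and the cap has shifted by only about 0.5 px, so there may be a slight slip. I tighten the grip and continue.

```bash
for i in 1; do python3 -m crank '[[0.9,[0,0,0],[0,0,0]],[0.9,[0,0,0],[0,0,0]],[0.9,[0,0,0],[0,0,0]]]' 110; python3 -m crank '[[0.9,[0,0,-0.03],[0,0,0]],[0.9,[0,0,0],[0,0,0]],[0.9,[0,0,0],[0,0,0]]]'; python3 -m crank '[[0.9,[0,0,-0.03],[0,0,0]],[0.9,[0,0,0],[0,0,0]],[0.9,[0,0,0],[0,0,0]]]'; done | grep -E 'pos|ft'
```

```text
position: [0.5641, -0.0876, 0.0878]
ft_force: [1.0, 1.5, 5.5]
position: [0.564, -0.0876, 0.0873]
ft_force: [2.3, 1.0, 3.8]
position: [0.5639, -0.0876, 0.0869]
ft_force: [2.1, 0.7, 3.6]
```

```bash
cat > e.py <<'E'
from h import *
import sys
p=shot("wrist",sys.argv[1]); o=telemetry.get_obs(); print(o["ft_force"],o["torque"],o["position"],R.from_quat(o["ee_rot"]).as_matrix()[:,0])
a=cv2.imread('pics/w7_0.png',0)
for f in ["w3.png","w6_0.png","w8.png",sys.argv[1]]:
    b=cv2.imread('pics/'+f,0)
    for n,(y0,y1,x0,x1) in {"cap":(280,312,264,300),"grip":(232,272,266,298),"finger":(240,300,305,325)}.items():
        t=cv2.resize(a[y0:y1,x0:x1],None,fx=8,fy=8,interpolation=cv2.INTER_CUBIC); s=cv2.resize(b[y0-6:y1+6,x0-6:x1+6],None,fx=8,fy=8,interpolation=cv2.INTER_CUBIC)
        q=cv2.minMaxLoc(cv2.matchTemplate(s,t,cv2.TM_CCOEFF_NORMED)); print(f,n,round(q[1],3),(np.array(q[3])/8-6))
E
python3 e.py w9.png
```

```text
[2.08719662 0.47051438 2.87348725] [ 0.30513604 -0.64327396  0.00408811] [ 0.56389176 -0.08757896  0.08690292] [ 3.04251183e-04 -1.01165026e-04 -9.99999949e-01]
w3.png cap 0.98 [0.25  0.125]
w3.png grip 0.765 [-0.375  0.25 ]
w3.png finger 0.499 [0.   0.25]
w6_0.png cap 0.98 [0.125 0.   ]
w6_0.png grip 0.742 [ 0.25  -3.625]
w6_0.png finger 0.974 [0.125 0.625]
w8.png cap 0.986 [0.25  0.625]
w8.png grip 0.838 [-0.125 -0.25 ]
w8.png finger 0.964 [0.   0.25]
w9.png cap 0.971 [0.125 0.25 ]
w9.png grip 0.782 [ 1.375 -3.625]
w9.png finger 0.949 [-2.125  0.5  ]
```

```bash
for i in 1; do python3 -m crank '[[0.9,[0,0,0],[0,0,0]],[0.9,[0,0,0],[0,0,0]]]'; python3 -m crank '[[0.9,[0,0,-0.02],[0,0,0]],[0.9,[0,0,0],[0,0,0]],[0.9,[0,0,0],[0,0,0]]]';  done | grep -E 'pos|ft'
python3 - <<'E'
from h import *
f=[]
for i in range(6): viewer.camera("wrist"); o=telemetry.get_obs(); f.append(o["ft_force"])
print(np.mean(f,0),np.std(f,0),o["position"])
E
python3 e.py w10.png | grep cap
```

```text
position: [0.5638, -0.0876, 0.0869]
ft_force: [2.8, 0.9, 1.9]
position: [0.5638, -0.0876, 0.0868]
ft_force: [2.5, 1.3, 4.8]
[1.90321976 0.84974039 3.96789811] [0.36236486 0.35227865 0.57002886] [ 0.56383465 -0.08759049  0.08680355]
w3.png cap 0.98 [0.25  0.125]
w6_0.png cap 0.98 [0.125 0.   ]
w8.png cap 0.986 [0.25  0.625]
w10.png cap 0.972 [0.   0.25]
```

```bash
cat > f.py <<'E'
from h import *
f=[]
for i in range(5): viewer.camera("wrist"); o=telemetry.get_obs(); f.append(o["ft_force"])
print(o["clock"].round(2),np.mean(f,0).round(2),o["position"].round(5))
E
python3 -m crank '[[0.9,[0,0,-0.02],[0,0,0]],[0.9,[0,0,0],[0,0,0]],[0.9,[0,0,0],[0,0,0]]]' | grep ft_; python3 f.py
python3 -m crank '[[0.9,[0,0,-0.01],[0,0,0]],[0.9,[0,0,0],[0,0,0]],[0.9,[0,0,0],[0,0,0]]]' | grep ft_; python3 f.py
```

```text
ft_force: [1.5, 0.6, 6.0]
ft_force: [1.9, 0.6, 6.5]Traceback (most recent call last):
  File "f.py", line 4, in <module>
    print(o["clock"].round(2),np.mean(f,0).round(2),o["position"].round(5))
          ^^^^^^^^^^^^^^^^
AttributeError: 'float' object has no attribute 'round'
Traceback (most recent call last):
  File "f.py", line 4, in <module>
    print(o["clock"].round(2),np.mean(f,0).round(2),o["position"].round(5))
          ^^^^^^^^^^^^^^^^
AttributeError: 'float' object has no attribute 'round'
```

```bash
sed -i 's/o\["clock"\].round(2)/round(o["clock"],2)/' f.py; python3 f.py
python3 -m crank '[[0.9,[0,0,0.05],[0,0,0]],[0.9,[0,0,0],[0,0,0]],[0.9,[0,0,0],[0,0,0]]]' >/dev/null; python3 f.py
python3 -m crank '[[0.9,[0,0,0.05],[0,0,0]],[0.9,[0,0,0],[0,0,0]],[0.9,[0,0,0],[0,0,0]]]' >/dev/null; python3 f.py
```

```text
16.5 [1.37 1.22 6.04] [ 0.56389 -0.08764  0.08669]
17.0 [1.74 0.49 3.47] [ 0.56377 -0.08762  0.0869 ]
17.5 [1.79 1.15 4.34] [ 0.56376 -0.08765  0.08745]
```

On the way back up the force falls to 3.5 N and then rises again (4.3 N). So the push is past its peak, which means the punch has fired. I lift straight off and check the lid.

```bash
python3 -m crank '[[0.9,[0,0,0.1],[0,0,0]],[0.9,[0,0,0.2],[0,0,0]],[0.9,[0,0,0.4],[0,0,0]],[0.9,[0,0,0.8],[0,0,0]],[0.9,[0,0,1.5],[0,0,0]],[0.9,[0,0,2],[0,0,0]],[0.9,[0,0,2],[0,0,0]],[0.9,[0,0,2],[0,0,0]],[0.9,[0,0,0],[0,0,0]],[0.9,[0,0,0],[0,0,0]],[0.9,[0,0,0],[0,0,0]],[0.9,[0,0,0],[0,0,0]]]'
python3 e.py w11.png | grep cap; python3 - <<'E'
from h import *
for i in range(2): 
  s=shot("side","side2.png"); t=shot("top","top2.png")
for a,b,(y,x) in [("side1","side2",(180,265)),("top1","top2",(180,262))]:
    A=cv2.imread(f'pics/{a}.png',0).astype(np.float32);B=cv2.imread(f'pics/{b}.png',0).astype(np.float32)
    for yy,xx,h,w_ in [(y,x,65,80)]:
        print(a,cv2.phaseCorrelate(A[yy:yy+h,xx:xx+w_],B[yy:yy+h,xx:xx+w_]), np.abs(A-B)[yy:yy+h,xx:xx+w_].mean())
    d=(np.abs(A-B)>30).astype(np.uint8); n,l,st,c=cv2.connectedComponentsWithStats(d); print([(st[i].tolist()) for i in range(1,n) if st[i,4]>15])
p=shot("wrist"); s=p["frame"].astype(int); m=s[:,:,0]<60
n,l,st,c=cv2.connectedComponentsWithStats(m.astype(np.uint8)); print(telemetry.get_obs()["position"],[(c[a].round(1),st[a,4],atz(p,c[a],.0177).round(4)) for a in range(1,n) if 5<st[a,4]<60 and 260<c[a][0]<310 and 150<c[a][1]<230])
E
```

```text
clock: 18.5
position: [0.5628, -0.0875, 0.176]
ee_rot: [0.067, 0.705, -0.067, 0.703]
ft_force: [0.1, 0.3, -2.0]
grip_width: 0.161
w3.png cap 0.98 [0.25  0.125]
w6_0.png cap 0.98 [0.125 0.   ]
w8.png cap 0.986 [0.25  0.625]
w11.png cap 0.967 [ 0.   -0.25]
side1 ((-0.17718794873178467, 0.018262317237955017), 0.6630740528305371) 9.2063465
[[307, 0, 17, 4, 37], [327, 0, 16, 4, 31], [318, 0, 88, 52, 2145], [406, 0, 90, 30, 2198], [507, 0, 18, 22, 188], [535, 0, 11, 5, 34], [256, 5, 61, 151, 5147], [496, 22, 15, 28, 147], [322, 42, 11, 11, 80], [373, 136, 187, 284, 14272], [337, 158, 35, 10, 102], [277, 163, 4, 12, 36], [283, 163, 7, 19, 94], [294, 187, 24, 30, 344], [283, 193, 5, 6, 22], [243, 286, 19, 23, 245], [550, 300, 10, 12, 92]]
top1 ((-0.1497320446520618, 0.41208150894845375), 0.23481945958402423) 37.07923
[[255, 140, 70, 18, 512], [232, 156, 92, 126, 7548], [304, 200, 11, 38, 183], [319, 209, 16, 22, 193], [179, 214, 12, 9, 71], [291, 234, 8, 13, 45], [394, 234, 6, 42, 203], [201, 261, 41, 117, 1186], [231, 283, 161, 137, 10105], [63, 346, 202, 74, 5862], [218, 348, 7, 5, 16], [187, 411, 10, 9, 65]]
[ 0.56358137 -0.08761674  0.17706943] [(array([282., 185.]), np.int32(9), array([ 0.5648, -0.0891,  0.0177]))]
```

The lid has not moved: the bore is at (0.5648,-0.0891) against (0.5649,-0.0891) before. There is no slip in the grip either. Next I carry the punch back to the block.

```bash
python3 -m crank '[[0.9,[-0.1,1.5,0],[0,0,0]],[0.9,[-0.2,3,0],[0,0,0]],[0.9,[-0.2,3,0],[0,0,0]],[0.9,[-0.2,3,0],[0,0,0]],[0.9,[-0.2,3,0],[0,0,0]],[0.9,[-0.2,3,0],[0,0,0]],[0.9,[-0.2,3,0],[0,0,0]],[0.9,[-0.2,3,0],[0,0,0]],[0.9,[-0.2,2.5,0],[0,0,0]],[0.9,[-0.2,1.6,0],[0,0,0]],[0.9,[0,0.5,0],[0,0,0]],[0.9,[0,0,0],[0,0,0]]]' 60
python3 -m crank '[[0.9,[0,0,-0.5],[0,0,0]],[0.9,[0,0,-0.5],[0,0,0]],[0.9,[0,0,0],[0,0,0]],[0.9,[0,0,0],[0,0,0]],[0.9,[0,0,0],[0,0,0]],[0.9,[0,0,0],[0,0,0]],[0.9,[0,0,0],[0,0,0]],[0.9,[0,0,0],[0,0,0]],[0.9,[0,0,0],[0,0,0]],[0.9,[0,0,0],[0,0,0]]]'
python3 - <<'E'
from h import *
p=shot("wrist","w12.png"); o=telemetry.get_obs(); print(o["position"],o["clock"])
cv2.imwrite('pics/c12.png',cv2.resize(p["frame"][170:230,240:320,::-1],(800,600),interpolation=cv2.INTER_CUBIC))
E
```

```text
clock: 19.8
position: [0.5445, 0.1847, 0.1771]
ee_rot: [0.066, 0.704, -0.066, 0.704]
ft_force: [1.1, -0.5, -1.3]
grip_width: 0.167
clock: 20.63
position: [0.5448, 0.1834, 0.1675]
ee_rot: [0.067, 0.704, -0.067, 0.704]
ft_force: [-0.1, -0.4, -1.9]
grip_width: 0.165
[0.54477765 0.18344897 0.16748301] 20.6833
```

View pics/c12.png

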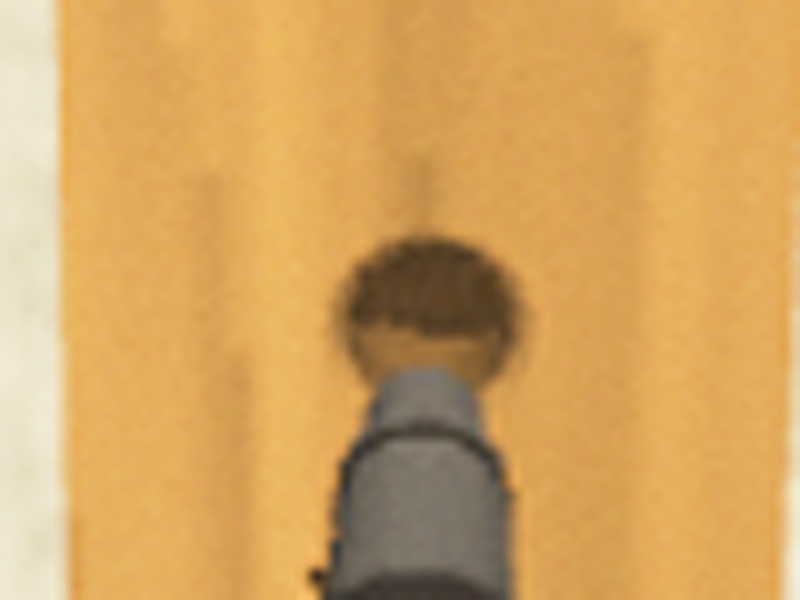

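The block hole is centred at about (283.1,202.2), the nose's near edge at (282.5,206.8). The two are nearly in line.

```bash
python3 - <<'E'
from h import *
p=shot("wrist"); o=telemetry.get_obs(); P=o["position"]; Rt=R.from_quat(o["ee_rot"]).as_matrix()
t=atz(p,(282.5,206.8),P[2]-.0745)-Rt[:,1]*.0015
h=atz(p,(283.1,202.2),.07); print(t,h,(h-t)*100,'tool',Rt.T@(t-P))
c=[atz(p,(240+a/10,170+b/10),.07).round(4) for a,b in [(340,322),(520,322),(431,235)]]; print(c)
print(Rt[:,0])
E
```

```text
[0.54633518 0.18158091 0.09298614] [0.5467232  0.18049398 0.07      ] [ 0.03880124 -0.10869398 -2.29861424] tool [ 0.07450024 -0.00154081  0.00187829]
[array([0.5394, 0.1819, 0.07  ]), array([0.5539, 0.1791, 0.07  ]), array([0.5481, 0.1877, 0.07  ])]
[ 1.39585111e-04  4.38929760e-05 -9.99999989e-01]
```

```bash
python3 -m crank '[[0.9,[0.04,-0.08,-0.3],[0,0,0]],[0.9,[0,0,-0.6],[0,0,0]],[0.9,[0,0,-0.6],[0,0,0]],[0.9,[0,0,-0.2],[0,0,0]],[0.9,[0,0,0],[0,0,0]],[0.9,[0,0,0],[0,0,0]],[0.9,[0,0,0],[0,0,0]],[0.9,[0,0,0],[0,0,0]],[0.9,[0,0,0],[0,0,0]],[0.9,[0,0,0],[0,0,0]]]'
python3 - <<'E'
from h import *
p=shot("wrist","w13.png"); o=telemetry.get_obs(); print(o["position"],o["clock"])
cv2.imwrite('pics/c13.png',cv2.resize(p["frame"][170:230,240:320,::-1],(800,600),interpolation=cv2.INTER_CUBIC))
E
```

```text
clock: 21.57
position: [0.5453, 0.1827, 0.1506]
ee_rot: [0.067, 0.704, -0.067, 0.704]
ft_force: [0.9, 0.2, -1.7]
grip_width: 0.161
[0.54527035 0.18259394 0.1505913 ] 21.6167
```

View pics/c13.png

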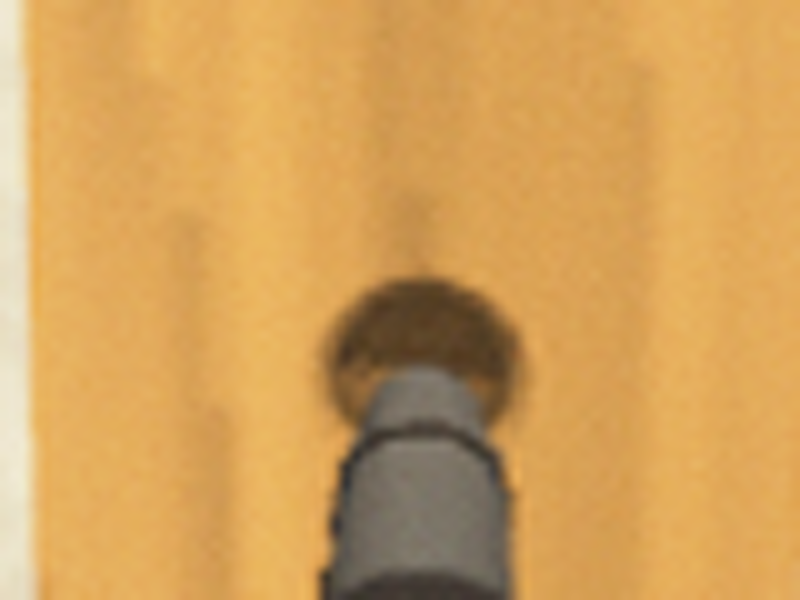

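The nose (424,367) is centred in the hole (328–520 across, centre about (424,367)). I work out the remaining offset.

```bash
python3 - <<'E'
from h import *
p=shot("wrist"); o=telemetry.get_obs(); P=o["position"]; Rt=R.from_quat(o["ee_rot"]).as_matrix()
t=atz(p,(282.4,206.7),P[2]-.0745)-Rt[:,1]*.0015
for b in (364,367,370):
    h=atz(p,(282.4,170+b/10),.07); print(Rt.T@(h-t)*1000)
a=atz(p,(282.4,197.5),.07)-Rt[:,1]*.0072; print(a, Rt.T@(a-t)*1000)
E
```

```text
[6.0560934  0.05571885 0.0230583 ]
[ 6.05605166 -0.18332143  0.02311768]
[ 6.0560099  -0.42247983  0.02317721]
[0.54674612 0.18076159 0.06999874] [ 6.05732242 -0.10561885  0.02136784]
```

```bash
python3 -m crank '[[0.9,[0,0,-0.5],[0,0,0]],[0.9,[0,0,-0.5],[0,0,0]],[0.9,[0,0,-0.5],[0,0,0]],[0.9,[0,0,-0.5],[0,0,0]],[0.9,[0,0,-0.5],[0,0,0]],[0.9,[0,0,0],[0,0,0]],[0.9,[0,0,0],[0,0,0]]]'
```

```text
clock: 22.25
position: [0.545, 0.1825, 0.125]
ee_rot: [0.067, 0.704, -0.067, 0.704]
ft_force: [0.7, 0.5, -1.9]
grip_width: 0.164
```

```bash
python3 -m crank '[[0.9,[0,0,-0.7],[0,0,0]],[0.9,[0,0,-0.8],[0,0,0]],[0.9,[0,0,-0.8],[0,0,0]],[0.9,[0,0,-0.8],[0,0,0]],[0.9,[0,0,-0.6],[0,0,0]],[0.9,[0,0,-0.3],[0,0,0]],[0.9,[0,0,0],[0,0,0]],[0.9,[0,0,0],[0,0,0]],[0.9,[0,0,0],[0,0,0]],[0.9,[0,0,0],[0,0,0]]]';python3 -m crank '[[0.9,[0,0,-0.1],[0,0,0]],[0.9,[0,0,0],[0,0,0]],[0.9,[0,0,0],[0,0,0]]]';python3 -m crank '[[0.9,[0,0,-0.05],[0,0,0]],[0.9,[0,0,0],[0,0,0]],[0.9,[0,0,0],[0,0,0]]]'
```

```text
clock: 23.08
position: [0.5454, 0.1826, 0.0859]
ee_rot: [0.067, 0.704, -0.067, 0.704]
ft_force: [-0.9, -0.0, -2.3]
grip_width: 0.166
clock: 23.33
position: [0.5452, 0.1826, 0.0845]
ee_rot: [0.067, 0.704, -0.067, 0.704]
ft_force: [-1.0, -0.7, -2.1]
grip_width: 0.158
clock: 23.58
position: [0.5451, 0.1826, 0.0839]
ee_rot: [0.067, 0.704, -0.067, 0.704]
ft_force: [0.2, 1.1, -2.5]
grip_width: 0.163
```

```bash
python3 -m crank '[[0.9,[0,0,-0.05],[0,0,0]],[0.9,[0,0,0],[0,0,0]],[0.9,[0,0,0],[0,0,0]]]'|grep -E 'pos|ft';python3 -m crank '[[0.9,[0,0,-0.05],[0,0,0]],[0.9,[0,0,0],[0,0,0]],[0.9,[0,0,0],[0,0,0]]]'|grep -E 'pos|ft';python3 -m crank '[[0.9,[0,0,-0.03],[0,0,0]],[0.9,[0,0,0],[0,0,0]],[0.9,[0,0,0],[0,0,0]]]'|grep -E 'pos|ft'
```

```text
position: [0.5452, 0.1826, 0.0834]
ft_force: [0.7, 0.1, -1.7]
position: [0.5451, 0.1826, 0.0829]
ft_force: [-0.7, 0.9, -2.0]
position: [0.5452, 0.1826, 0.0828]
ft_force: [-1.7, -0.3, 0.0]
```

The shoulder is seated: the force reading rose at z=0.0828. I release and retreat straight up.

```bash
python3 -m crank '[[0.75,[0,0,0],[0,0,0]],[0.7,[0,0,0],[0,0,0]],[0.6,[0,0,0],[0,0,0]],[0.4,[0,0,0],[0,0,0]],[0.2,[0,0,0],[0,0,0]],[0,[0,0,0],[0,0,0]],[0,[0,0,0],[0,0,0]],[0,[0,0,0],[0,0,0]],[0,[0,0,0],[0,0,0]]]' 20; python3 -m crank '[[0,[0,0,1],[0,0,0]],[0,[0,0,2],[0,0,0]],[0,[0,0,3],[0,0,0]],[0,[0,0,3],[0,0,0]],[0,[0,0,3],[0,0,0]],[0,[0,0,2],[0,0,0]],[0,[0,0,2],[0,0,0]],[0,[0,0,0],[0,0,0]],[0,[0,0,0],[0,0,0]],[0,[0,0,0],[0,0,0]],[0,[0,0,0],[0,0,0]]]'
cat > g.py <<'E'
from h import *
np.set_printoptions(precision=4,suppress=True)
W=shot("wrist","w14.png"); S=shot("side","side3.png"); T=shot("top","top3.png")
for n,p in [("w",W),("s",S),("t",T)]:
    for t in ["punch_grip","awl_mid","lid_mid","screw_hole"]:
        print(n,t,[(round(m["conf"],2),w(p,m["location"])) for m in mark_of(t,p)[:2]])
A=cv2.resize(W["frame"][60:240,200:360],(400,450)); B=cv2.resize(S["frame"][180:370,190:350],(400,450)); cv2.imwrite('pics/c14.png',np.hstack([A,B])[:,:,::-1])
a=cv2.imread('pics/side1.png',0).astype(np.float32);b=cv2.imread('pics/side3.png',0).astype(np.float32)
for nm,(y,x,h,ww) in {"punch":(282,235,35,28),"lid":(183,268,60,60),"awl":(312,210,35,28),"tea":(188,198,28,30),"dish":(125,305,30,40),"glue":(288,155,45,28)}.items(): print(nm,np.round(cv2.phaseCorrelate(a[y:y+h,x:x+ww],b[y:y+h,x:x+ww])[0],2),np.abs(a-b)[y:y+h,x:x+ww].mean().round(1))
E
python3 g.py
```

```text
clock: 25.08
position: [0.5452, 0.1826, 0.0826]
ee_rot: [0.067, 0.704, -0.067, 0.704]
ft_force: [-0.1, 0.0, -0.5]
grip_width: 0.998
clock: 26.0
position: [0.5447, 0.1824, 0.2418]
ee_rot: [0.067, 0.704, -0.067, 0.704]
ft_force: [-0.5, -0.1, 0.4]
grip_width: 0.998
w punch_grip [(0.69, array([0.546 , 0.1782, 0.1017])), (0.65, array([0.4187, 0.1314, 0.0068]))]
w awl_mid [(0.81, array([0.5625, 0.2598, 0.1001]))]
w lid_mid []
w screw_hole [(0.66, array([ 0.5643, -0.0889,  0.025 ]))]
s punch_grip [(0.52, array([0.5446, 0.1807, 0.0985])), (0.52, array([0.4191, 0.133 , 0.0018]))]
s awl_mid [(0.55, array([0.5623, 0.2586, 0.0994]))]
s lid_mid []
s screw_hole [(0.8, array([ 0.5593, -0.0887,  0.018 ]))]
t punch_grip [(0.66, array([0.4169, 0.1324, 0.0048])), (0.42, array([0.5453, 0.1808, 0.0999]))]
t awl_mid []
t lid_mid []
t screw_hole [(0.68, array([ 0.5629, -0.0877,  0.0201]))]
punch [ 0.06 -0.03] 13.3
lid [-0.01  0.02] 13.4
awl [-0.   -0.02] 12.5
tea [-0.01  2.43] 121.6
dish [-0.01  0.04] 14.8
glue [0.06 0.5 ] 13.9
```

View pics/c14.png

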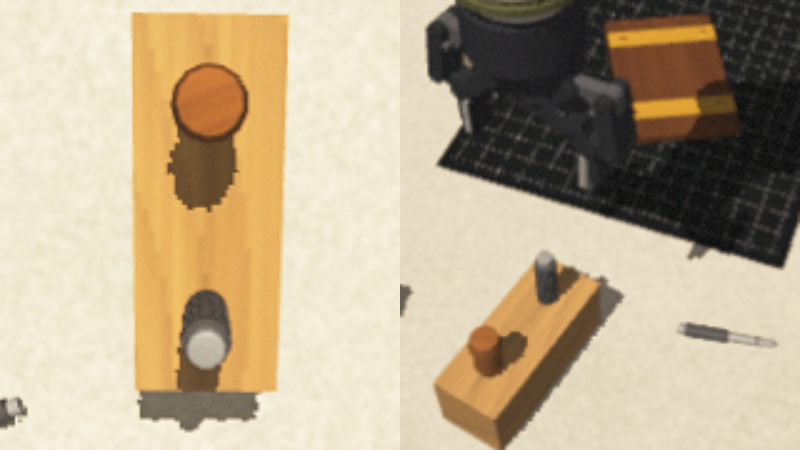

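The last picture shows the punch standing upright on its shoulder in its own hole, with the awl, look-alike and lid as before. The gripper is clear, so I hand in.

```bash
python3 -c "
from workcell import manip
print(manip.hand_in())"
```

```text
the job is handed in; nothing more can be done
None
```

I spotted the empty hole with the spring punch, put the punch back in its own hole in the tool block and handed the job in at about 26 s of the 64 s. I believe the punch fired, though the snap was less clear-cut than the description suggests.

**Firing:** I pressed in steps of 0.2–0.5 mm.
- The force rose to about 9 N after correcting for the punch's weight. That is below the 12 N described, and the curve flattened before the peak.
- It then dropped to about 5 N, roughly 4–4.9 mm after contact.
- In the last 0.3 mm it rose again to about 8 N. This was probably a light touch on the hard stop, because I went slightly further to be sure it had fired.
- On lifting, the force fell and then rose again, so the punch had gone past its peak push.

**Lid:** The hole measured (0.5648, -0.0891) after lifting and (0.5649, -0.0891) before pressing, and the side picture agrees that the lid did not move.

**Punch:** It went back in without resistance and the force reading changed when the shoulder met the block. The side picture shows it within about 0.1 pixel of where it started, standing upright.

**Other things:** The awl and the dish show no shift, and the lookalike punch stayed where it lay. The glue bottle's comparison gave 0.5 px on a small patch; the arm never went near it. The arm hid the tea light in the last side picture, so I could not compare it, but the arm never went near that either.

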